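Clamp a square tube against the stop of a weld fixture

TASK

Get the steel square tube ready for welding: slide it along its channel until its end sits against the yellow stop, then screw the clamp down by its upright lever, clockwise, until it is snug on the tube, and only then fold the orange lever down fully closed. Leave the tube against the stop, the other things on the bench where they are, and let go of everything.

Things in the scene. Friction and masses are not known exactly. Their poses are not given: they have to be found in the camera images.
- fixture: Blue clamp fixture fixed to the bench. Origin: on the bench surface, under the screw axis. z up; y along the tube channel towards the yellow stop; x from the screw axis to the clamp's rear post. Base plate 20 mm thick (x -35 to 95, y -65 to 100 mm). Two low rails (top 32 mm above the bench) form a 34 mm wide channel along y in which the tube lies.
- stop_face (a point): Centre of the yellow end stop's face that the tube's end must meet: fixture (0, 85, 35) mm. The stop is 54 mm wide and reaches 50 mm above the bench.
- tube_center (a point): Centre of the loose bright steel square tube, 30 x 30 mm section, 170 mm long (along its y), wall 3 mm, 0.3 to 0.56 kg. It lies in the channel along the fixture's y, underside 20 mm and top 50 mm above the bench, and starts 15 to 45 mm short of the stop. It slides along the channel until the clamp presses on it.
- tube_front_end (a point): Centre of the tube's end that must meet the stop (85 mm from its centre, along +y).
- tube_push_end (a point): Centre of the tube's other, free end (85 mm from its centre, along -y), which overhangs the base plate: push here towards the stop with closed fingers.
- bolt (a joint): Rotation of the clamp screw about the vertical, rad; grows clockwise from above (screwing in). Screw and black pad go down 2 mm per rad. Starts between 0.3 and 1.9; at 3.6 the pad sits firmly on the tube and the screw meets its stop (snug). Takes 0.09 N m to turn, up to 0.15 at the end; stays where it is left. Turn it by its upright lever.
- lever (a joint): Fold angle of the orange lever, rad: 0 upright (open), 1.57 level (closed). Starts upright, leaning at most 0.12. Stiff: 0.16 to 0.26 N m (3 to 5 N at 50 mm from the pivot); stays where it is left. It folds towards +x of point lever_pivot; when the screw is snug that is the fixture's +x, so it closes over the clamp arm.
- lever_pivot (a point): Centre of the lever's pivot, on the screw axis, 124 mm above the bench when snug and 2 mm higher per rad backed off. Its frame turns with the screw: y is the pivot pin's axis, x the direction in which the lever folds, z up. The steel head under it is 28 mm in diameter and reaches from 24 mm below to 6 mm above this point.
- lever_grip (a point): Point on the lever's centre line 50 mm from the pivot. The lever is a bar 12 mm wide (along y, the pivot's axis: pinch it across this) and 16 mm thick (along x), and ends 76 mm from the pivot. Frame: z along the lever away from the pivot, y the pivot's axis.
- pad: The black clamp pad under the screw, a disc 28 mm in diameter and 6 mm thick; origin at the centre of its underside. It does not turn. It touches the tube from bolt = 3.45 rad on and presses with about 27 N at 3.6 rad.
- clamp_top (a point): Top of the clamp arm on the screw axis, 98 mm above the bench. The blue arm is 40 mm wide (fixture y -20 to 20 mm, x -22 to 90 mm), 22 mm thick, and reaches from the rear post (x 50 to 90 mm) over the tube; it carries the screw. It is fixed.
- offcut_a: Bystander, to be left alone: short dark angle-iron offcut, 90 x 30 x 30 mm, in front of the fixture.
- offcut_b: Bystander, to be left alone: brownish angle-iron offcut, 120 x 30 x 30 mm, on the left of the bench.
- flat_bar: Bystander, to be left alone: dark flat bar 150 x 30 x 6 mm, left of the fixture beyond the stop.
- pliers: Bystander, to be left alone: red-handled pliers, 170 mm long, 14 mm high, on the left.
- hammer: Bystander, to be left alone: hammer lying on the right.
- brush: Bystander, to be left alone: brush lying on the right.
- spray_can: Bystander, to be left alone: upright spray can, 60 mm diameter, 160 mm tall, with a green label, far left.
- magnet: Bystander, to be left alone: red square welding magnet, 80 x 80 x 20 mm, beyond the fixture, behind the tube's free end.
Not all that is in view belongs to the job. What is shaped like the fixture but red is not meant. Of the things shaped like the part that bears tube_center, the bare steel one is meant.

How it is judged:
On the way, in this order (a step that is already met when the one before it is completed fails the run):
1. the tube's end rests against the stop (y of tube_front_end in the frame of fixture above 0.0815 m), for 0.2 s.
2. the clamp is screwed in snug, its lever still open, the tube still against the stop (value of joint bolt above 3.44 rad and contact force between pad and tube above 2 N and y of tube_front_end in the frame of fixture above 0.0815 m and value of joint lever below 0.6 rad), for 0.2 s.
3. the lever is folded closed (value of joint lever above 1.42 rad and value of joint bolt above 3.44 rad and contact force between pad and tube above 2 N and y of tube_front_end in the frame of fixture above 0.0815 m), for 0.2 s.
At the end, for the whole second after the job is handed in: The tube's end is within 3.5 mm of the stop, the screw is within 0.16 rad of its snug end (3.6 rad), the lever is folded to at least 1.42 rad (fully closed is 1.57), its pad presses on the tube (over 2 N), and the tube is at rest (all of step 3 and linear speed of tube below 0.01 m/s); the robot touches nothing.
It fails at once if the lever is folded before the clamp is snug (value of joint lever above 0.7 rad and value of joint bolt below 3.2 rad).
It fails at once if another thing on the bench is displaced by more than 30 mm (distance of any of offcut_a, offcut_b, flat_bar, pliers, hammer, brush, spray_can, magnet from where it was at the start of the episode above 0.03 m).
It also fails if it takes over 72 s, if anything falls off the work surface, if the arm or the gripper's body presses on something with over 40 N, if the wrist force passes 120 N, or if a joint passes its speed limit or range.

ROBOT

A 6-joint arm with a two-finger parallel gripper is mounted at the origin on the work surface. World frame = base frame: x ahead of the robot, y to its left, z up, the work surface at z = 0. Lengths are in m, angles in rad, forces in N, time in s.
With the tool pointing down it reaches from about 0.375 to 0.9 m from the base axis. Payload 3.1 kg.
Tool frame: the origin (TCP) lies between the finger pads; the fingertips stand 22 mm ahead of it and the grasp point (between the pads) lies 3 mm ahead of it; z points along the fingers, y is the line along which they close (so a half turn about z gives the same grasp; the last joint's range is limited). The gripper opens to 87 mm and grips with 3 to 60 N. Pads are 19 mm wide; open, the fingers measure 117 mm over their backs; the gripper's body (75 mm by 190 mm) begins 51 mm behind the grasp point.
Start: joints at [0.963, 0.527, 1.433, -0, 1.181, -0.178], TCP at [0.26, 0.568, 0.245] pointing down, gripper open.
Joint ranges: [-3.08, 3.08], [-0.75, 2.2], [0.22, 2.44], [-1.43, 4.57], [0, 2.65], [-2.85, 2.85]. Speed limits (rad/s): [2.79, 2.79, 3.14, 3.14, 3.14, 3.14].

INTERFACE

Orientations are given as a unit quaternion [x, y, z, w].
In Python, from rig import get_obs, camera, get_calibration, hand_in, cut_out gives the robot as it stands.
- The arm moves only by the shell command python3 -m inch 'ROWS' [OPENING] [FORCE]. ROWS is JSON, one flat list of numbers, 6 for each row, row after row: the shift along the tool's x, y, z scaled (see below), then the turn, a rotation vector about the tool's x, y, z scaled (see below). A call has 1 to 20 rows; each row is the pose to reach, as a shift and turn from the pose commanded when the call began, along the tool's axes at that moment; what a row does not reach only later rows make up. The controller multiplies each number of a shift by 0.08 m and each number of a turn by 90 degrees. A row lasts 1/12 s, in which the tool goes at most 41.7 mm and 7.16 degrees, less where a joint would pass 70% of its speed; a pose out of reach is approached as far as the arm can. A call with a number of a shift or a turn outside -1 to 1 is refused whole. A call with a gripper value outside its range is refused whole. OPENING is the finger opening in mm, from 0 to 87, set as the call begins (- or left out, the last holds). The fingers move at their own pace and stop on an object; FORCE is the grip in N (left out, the last holds). Time passes only in rows, so rows that repeat a pose let the fingers close. It gives the time, the measured TCP pose, the force, the opening and the grip force at its end, in the units of the state.
- get_obs(): the state, without advancing time (a new reading comes with each control period).
- camera(name): name is "scene" or "side" or "wrist"; returns the picture (480x640x3 uint8, red, green, blue); there is no depth.
- get_calibration(name): a dict with "vertical_fov" (degrees; the focal length in pixels is half the picture's height over the tangent of half this angle, whatever the lens; pixels are square), "cx", "cy" (the principal point, pixels), "T" (4x4, takes a point from camera to world coordinates). Camera axes: x right, y down, z forward; pixel columns grow to the right and rows downward; lengths in m; the calibration is good to about 2 mm. A picture is of the moment at which its call begins: read the wrist's pose just before it. get_calibration takes no time and is no camera call; for the wrist camera it gives the pose at the moment of the call.
- hand_in(): hands the job in; it is judged then, once.
Trained networks look in the newest picture that a camera, given by its name, has taken for a name from the list of things; names that differ only in an ending like _2 or _b are one class to them, and where a whole thing is asked for, a point or a joint stands for the part that bears it (a point fixed in the world has none). Each returns a list of dicts, best first, with "conf" (0 to 1); they miss things now and then, are a little off and sometimes report something else, mostly with a low value. They report only what shows in the picture. A call takes as long as a camera call. They do not tell look-alikes from the thing itself.
- cut_out(camera, thing): "region" (480x640 bool, what is visible of it) and "bbox" ([left, top, right, bottom] in pixels, round what is visible of it).
The state is a dict: "time": time; "q": joint angles; "joint_velocities": joint speeds; "joint_torque": joint torques, N m; "position": TCP position; "tool_rot": TCP orientation; "ft_force": force on the tool from outside, world axes, zero at the start; "moment": the same for the moment, N m; "grip_width": finger opening in m; "grip_force": force on a finger pad.
Only numpy, scipy, OpenCV 4.12 (cv2) and the standard library are available. Lean on these libraries where they do the work, as an engineer would, in place of code of your own. Each camera call takes 0.05 s, during which the arm holds its last target. There are 200 camera calls.

## Working session

There is one attempt and no reset: what is moved stays moved. The work goes in short steps, Python scripts to look and compute and a shell command to move; the robot and the scene stay as the last step left them, time stands still between calls to the robot, and variables do not carry over. Pictures are saved under pics/ and viewed, at most 10 in all, crops included, and the job is handed in when it is done.

```bash
mkdir -p pics; ls
cat > h.py <<'E'
import numpy as np,cv2,json
from rig import *
from scipy.spatial.transform import Rotation as R
def K(n):
    c=get_calibration(n);f=240/np.tan(np.radians(c["vertical_fov"])/2);return f,c["cx"],c["cy"],np.array(c["T"])
def proj(n,P):
    f,cx,cy,T=K(n);p=(np.atleast_2d(P)-T[:3,3])@T[:3,:3];return np.c_[f*p[:,0]/p[:,2]+cx,f*p[:,1]/p[:,2]+cy]
def onz(n,uv,z):
    f,cx,cy,T=K(n);uv=np.atleast_2d(uv).astype(float);d=np.c_[(uv[:,0]-cx)/f,(uv[:,1]-cy)/f,np.ones(len(uv))]@T[:3,:3].T
    return T[:3,3]+d*((z-T[2,3])/d[:,2])[:,None]
def snap(n,name):
    im=camera(n);cv2.imwrite("pics/"+name,im[:,:,::-1]);return im
E
python3 - <<'E'
from h import *
for n in("scene","side"):
    snap(n,n+"0.png")
    f,cx,cy,T=K(n);print(n,f,cx,cy,T.round(3).tolist())
    for t in("fixture","tube_center","lever","pad","magnet","bolt"):
        print(t,[(round(d["conf"],2),[int(v) for v in d["bbox"]]) for d in cut_out(n,t)])
o=get_obs();print(o["time"],o["position"],o["tool_rot"],o["ft_force"])
E
```

```text
pics
scene 592.5254910082342 314.75417426945467 238.8370767330913 [[0.858, 0.39, -0.335, 1.08], [0.514, -0.664, 0.544, -0.854], [-0.01, -0.638, -0.77, 1.357], [0.0, 0.0, 0.0, 1.0]]
fixture [(0.84, [280, 158, 349, 234]), (0.62, [267, 240, 333, 325]), (0.56, [125, 343, 219, 401]), (0.35, [273, 244, 285, 273])]
tube_center [(0.82, [172, 264, 233, 305]), (0.56, [236, 282, 283, 313]), (0.45, [323, 149, 363, 167])]
lever [(0.71, [300, 156, 308, 177]), (0.46, [274, 241, 284, 265])]
pad [(0.71, [300, 154, 310, 186]), (0.58, [274, 245, 284, 271])]
magnet [(0.65, [259, 334, 291, 368])]
bolt [(0.61, [296, 153, 309, 182]), (0.6, [275, 250, 284, 273])]
side 591.4012105405608 328.7375461824939 238.480267697985 [[-0.999, -0.047, 0.02, 0.491], [-0.049, 0.771, -0.635, 1.084], [0.014, -0.635, -0.773, 1.424], [0.0, 0.0, 0.0, 1.0]]
fixture [(0.73, [295, 189, 355, 259]), (0.72, [327, 275, 393, 350]), (0.59, [346, 391, 396, 412])]
tube_center [(0.82, [327, 194, 360, 238]), (0.75, [293, 189, 350, 257]), (0.71, [378, 189, 409, 231])]
lever [(0.56, [347, 390, 396, 413]), (0.48, [334, 187, 343, 209]), (0.46, [372, 275, 384, 292])]
pad [(0.71, [369, 277, 377, 301]), (0.61, [332, 187, 344, 224]), (0.34, [344, 133, 400, 140])]
magnet [(0.78, [295, 180, 328, 203])]
bolt [(0.68, [371, 274, 384, 301]), (0.58, [334, 191, 340, 212])]
0.7 [0.26041681 0.56817626 0.24457209] [2.13242116e-01 9.76999385e-01 3.62392422e-05 2.47100058e-05] [-0.01855659 -0.05729205 -0.36828923]
```

View pics/scene0.png

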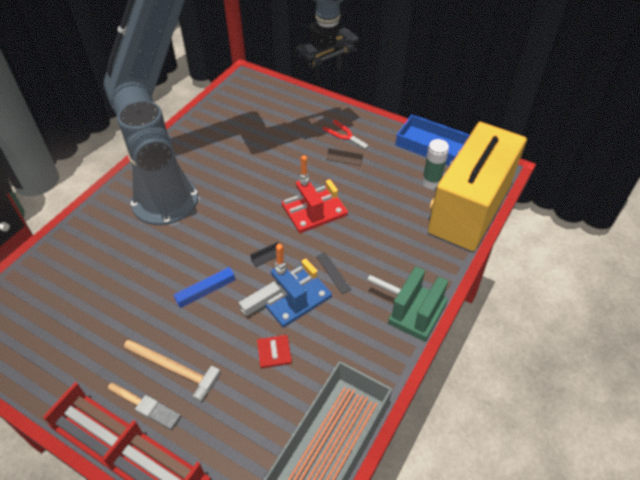

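View pics/side0.png

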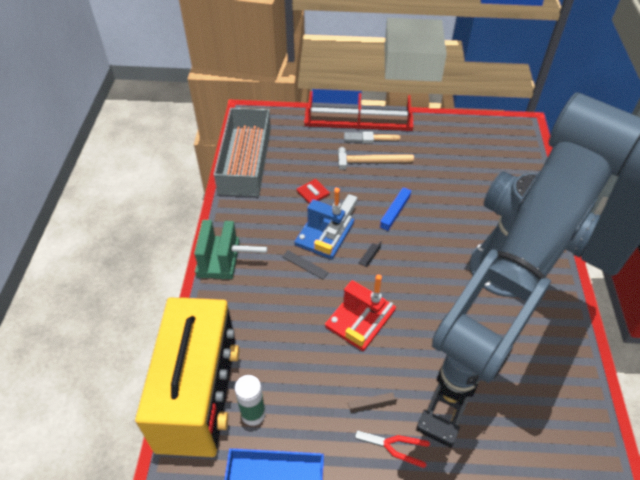

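The scene shows two fixtures: red with a red clamp at (313,200) and blue at (295,285). The blue one is meant. There are also two tubes: a blue-painted one at (205,287) and the bare steel one at (260,297) lying in the blue fixture's channel. The steel one is meant. I'll confirm both in one crop.

Run:
```python
from h import *
a=cv2.imread("pics/scene0.png")[230:335,232:340];b=cv2.imread("pics/side0.png")[178:266,288:368]
a=cv2.resize(a,(400,389),interpolation=cv2.INTER_CUBIC);b=cv2.resize(b,(400,440),interpolation=cv2.INTER_CUBIC)
c=np.zeros((440,800,3),np.uint8);c[:389,:400]=a;c[:,400:]=b;cv2.imwrite("pics/crop.png",c)
```

```text
(no output)
```

View pics/crop.png

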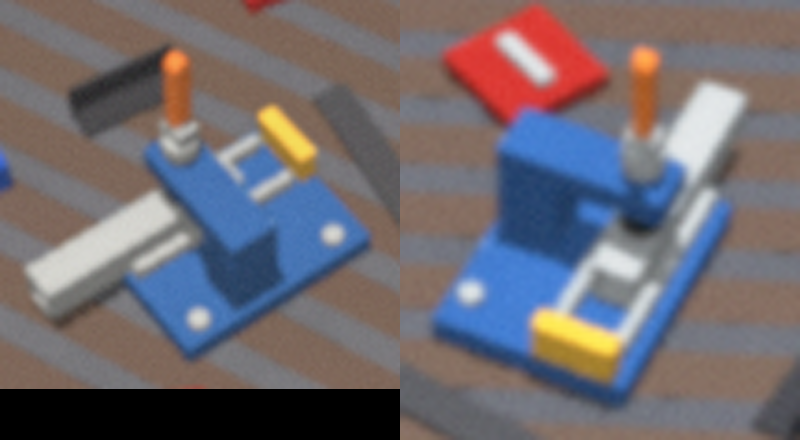

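The crop confirms it: a blue fixture with an orange lever, a bare steel tube, and the stop still clear of the tube. Next I'll fit the pose from corner points in both views.

```bash
cat > fit.py <<'E'
from h import *
from scipy.optimize import least_squares
S=[((95,100,20),(370,236)),((95,-65,20),(190,345)),((90,20,98),(275,220)),((90,-20,98),(232,250)),((-22,-20,98),(145,152)),
('e',-15,(28,268)),('e',15,(52,295)),('l',(175,54))]
D=[((95,100,20),(35,318)),((-35,100,20),(225,385)),((-35,-65,20),(330,205)),((90,-20,98),(125,108)),((90,20,98),(100,145)),((-22,20,98),(255,198)),((-22,-20,98),(283,168)),
('e',15,(300,82)),('e',-15,(345,95)),('f',15,(195,255)),('f',-15,(240,277)),('l',(245,52))]
def res(p,full=False):
    x,y,a,h,t=p;out=[]
    for n,L,(ox,oy,s) in(("scene",S,(232,230,3.705)),("side",D,(288,178,5))):
        P=[]
        for q in L:
            if q[0]=='e':P.append((q[1],t-85,50))
            elif q[0]=='f':P.append((q[1],t+85,50))
            elif q[0]=='l':P.append((0,0,h))
            else:P.append(q[0])
        P=np.array(P)/1000;c,s_=np.cos(a),np.sin(a)
        W=np.c_[x+c*P[:,0]-s_*P[:,1],y+s_*P[:,0]+c*P[:,1],P[:,2]]
        uv=np.array([(ox+q[-1][0]/s,oy+q[-1][1]/s) for q in L]);out.append(proj(n,W)-uv)
    o=np.vstack(out);return o if full else o.ravel()
c=onz("scene",[(295,285)],.05)[0]
b=min((least_squares(res,[c[0],c[1],a,205,-10],loss="soft_l1",x_scale=[.01,.01,.1,5,5]) for a in np.arange(-3,3,.7)),key=lambda r:r.cost)
if __name__=="__main__":
    print(b.x,b.cost);print(res(b.x,1).round(1).tolist())
E
python3 fit.py
```

```text
[ 5.09992119e-01 -1.05783004e-01 -3.78521733e-01  2.05361690e+02
 -4.44298417e+01] 17.439138810389455
[[-0.1, -1.8], [-0.9, 0.7], [0.3, -0.2], [-0.6, -0.4], [-2.0, -1.8], [-1.9, -0.1], [-2.2, 0.3], [-1.5, 0.6], [-1.5, 0.5], [-0.7, 1.4], [-0.2, -0.0], [-1.3, -0.5], [-2.0, 0.9], [0.8, 2.1], [0.6, -0.9], [-0.3, -0.3], [-0.7, 0.0], [-1.5, 1.8], [-1.5, 0.7], [-0.3, -0.6]]
```

```bash
cat > plan.py <<'E'
# plan.py x y z yaw_deg(tool x, tool down): shift/turn in move units; 'f' as first arg: fixture mm + yaw rel
from h import *
import sys
FX=np.array(json.load(open("fx.json")))
def F(p):
    a=FX[2];p=np.array(p)/1000;return np.array([FX[0]+np.cos(a)*p[0]-np.sin(a)*p[1],FX[1]+np.sin(a)*p[0]+np.cos(a)*p[1],p[2]])
def plan(p,yaw):
    o=get_obs();T=R.from_quat(o["tool_rot"]);s=T.inv().apply(p-o["position"])/.08
    y=np.radians(yaw);G=R.from_matrix(np.c_[[np.cos(y),np.sin(y),0],[np.sin(y),-np.cos(y),0],[0,0,-1]])
    return s.round(3),((T.inv()*G).as_rotvec()/(np.pi/2)).round(3)
if __name__=="__main__":
    a=[float(v) for v in sys.argv[1:]]
    print(F(a[:3]).round(4),plan(F(a[:3]),a[3]+np.degrees(FX[2])))
E
echo "[0.510,-0.106,-0.3785]">fx.json
python3 -c "
from plan import *
print(plan(F((0,-160,330)),68.3));print(plan(F((0,0,330)),68.3))
T=get_calibration('wrist');o=get_obs();M=R.from_quat(o['tool_rot']).as_matrix();C=np.array(T['T']);print(M.T@(C[:3,3]-o['position']),(M.T@C[:3,:3]).round(2),T['vertical_fov'])"
```

```text
(array([-6.45 , -8.358, -1.068]), array([ 0.   , -0.   ,  0.968]))
(array([-6.348, -6.361, -1.068]), array([ 0.   , -0.   ,  0.968]))
[ 0.07778473  0.00039518 -0.14082073] [[ 0.   -0.96 -0.28]
 [ 1.    0.   -0.  ]
 [ 0.   -0.28  0.96]] 63.518683325507546
```

```bash
python3 -m inch '[0,0,-1,0,0,0, 0,0,-1,0,0,0, 0,0,-1,0,0,0]' 0
python3 -m inch '[-0.8,-0.98,0,0,0,0, -0.8,-0.98,0,0,0,0, -0.8,-0.98,0,0,0,0, -0.8,-0.98,0,0,0,0]'
python3 -m inch '[-0.8,-0.98,0,0,0,0, -0.8,-0.98,0,0,0,0, -0.8,-0.98,0,0,0,0, -0.8,-0.98,0,0,0,0]'
python3 -m inch '[-0.8,-0.98,0,0,0,0, -0.8,-0.98,0,0,0,0, -0.8,-0.98,0,0,0,0, -0.8,-0.98,0,0,0,0]'
python3 -m inch '[-0.8,-0.98,0,0,0,0, -0.8,-0.98,0,0,0,0, -0.8,-0.98,0,0,0,0, -0.8,-0.98,0,0,0,0]'
python3 -m inch '[-0.8,-0.98,0,0,0,0, -0.8,-0.98,0,0,0,0, -0.8,-0.98,0,0,0,0, -0.8,-0.98,0,0,0,0]'
python3 -m inch '[-0.8,-0.98,0,0,0,0, -0.8,-0.98,0,0,0,0, -0.8,-0.98,0,0,0,0, -0.8,-0.98,0,0,0,0]'
python3 -m inch '[-0.8,-0.98,0,0,0,0, -0.8,-0.98,0,0,0,0, -0.8,-0.98,0,0,0,0, -0.8,-0.98,0,0,0,0]'
python3 -m inch '[-0.8,-0.98,0,0,0,0.968, -0.8,-0.98,0,0,0,0.968, -0.8,-0.98,0,0,0,0.968, -0.8,-0.98,0,0,0,0.968,-0.8,-0.98,0,0,0,0.968, -0.8,-0.98,0,0,0,0.968, -0.8,-0.98,0,0,0,0.968, -0.8,-0.98,0,0,0,0.968,-0.8,-0.98,0,0,0,0.968, -0.8,-0.98,0,0,0,0.968, -0.8,-0.98,0,0,0,0.968, -0.8,-0.98,0,0,0,0.968,-0.8,-0.98,0,0,0,0.968,-0.8,-0.98,0,0,0,0.968]'
python3 plan.py 0 -120 330 90
```

```text
time: 0.95
position: [0.2627, 0.5718, 0.333]
tool_rot: [0.213, 0.977, 0.008, 0.003]
ft_force: [0.5, 1.7, 1.4]
grip_width: 0.0742
grip_force: 0.0
time: 1.28
position: [0.2862, 0.4667, 0.3247]
tool_rot: [0.215, 0.977, -0.001, 0.0]
ft_force: [0.7, 0.7, -0.0]
grip_width: 0.0483
grip_force: 0.0
time: 1.62
position: [0.3119, 0.3701, 0.3247]
tool_rot: [0.215, 0.977, -0.0, 0.0]
ft_force: [-0.3, 0.2, 0.4]
grip_width: 0.0217
grip_force: 0.0
time: 1.95
position: [0.338, 0.2731, 0.3248]
tool_rot: [0.215, 0.977, 0.0, 0.001]
ft_force: [-0.2, -0.1, 0.8]
grip_width: 0.0017
grip_force: 0.0
time: 2.28
position: [0.3643, 0.1756, 0.3249]
tool_rot: [0.215, 0.977, 0.0, 0.001]
ft_force: [-0.2, 0.4, -0.5]
grip_width: 0.0005
grip_force: 0.0
time: 2.62
position: [0.3904, 0.0776, 0.325]
tool_rot: [0.215, 0.977, 0.0, 0.001]
ft_force: [1.0, 1.1, -0.3]
grip_width: 0.0006
grip_force: 0.0
time: 2.95
position: [0.4162, -0.0206, 0.3249]
tool_rot: [0.214, 0.977, 0.0, 0.001]
ft_force: [0.1, -0.0, -0.1]
grip_width: 0.0005
grip_force: 0.0
time: 3.28
position: [0.4416, -0.1186, 0.3246]
tool_rot: [0.214, 0.977, 0.0, 0.001]
ft_force: [0.1, -0.3, -0.1]
grip_width: 0.0005
grip_force: 0.0
time: 4.45
position: [0.4651, -0.2127, 0.3245]
tool_rot: [0.827, 0.563, 0.0, -0.001]
ft_force: [-0.4, -0.2, 0.5]
grip_width: 0.0003
grip_force: 0.0
[ 0.4657 -0.2175  0.33  ] (array([-0.054,  0.029, -0.069]), array([-0.   , -0.001,  0.002]))
```

Run:
```python
from plan import *
c0=K("wrist");im=snap("wrist","w0.png")
P=[(0,0,200),(0,0,130),(95,100,20),(95,-65,20),(-35,100,20),(-35,-65,20),(90,-20,98),(90,20,98),(-22,20,98),(-22,-20,98),(-15,-129,50),(15,-129,50)]
for p in P:print(p,proj("wrist",F(p)).round(0))
cv2.imwrite("pics/w0b.png",cv2.resize(im[:,:,::-1],(800,600),interpolation=cv2.INTER_CUBIC))
```

```text
(0, 0, 200) [[321.  62.]]
(0, 0, 130) [[320.  76.]]
(95, 100, 20) [[415. -18.]]
(95, -65, 20) [[404. 151.]]
(-35, 100, 20) [[285. -18.]]
(-35, -65, 20) [[288. 151.]]
(90, -20, 98) [[420. 105.]]
(90, 20, 98) [[424.  56.]]
(-22, 20, 98) [[295.  56.]]
(-22, -20, 98) [[295. 104.]]
(-15, -129, 50) [[305. 212.]]
(15, -129, 50) [[333. 212.]]
```

View pics/w0b.png

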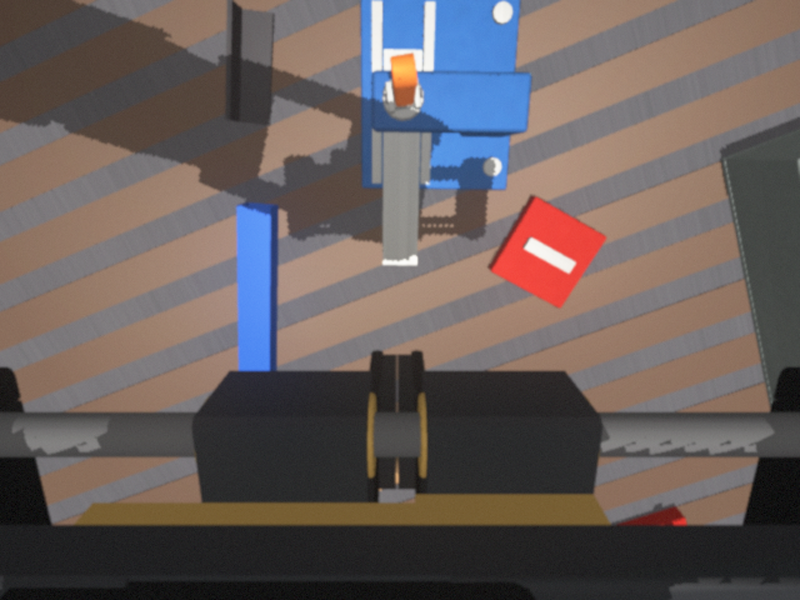

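Landmarks match the fit to 1–2 mm (plate corner at (406,150) against a predicted (404,151), tube end at row 210). Now I'll go behind the free end.

```bash
python3 plan.py 0 -157 47 90
python3 -m inch '[-0.25,0.03,0.5,0,0,0, -0.5,0.03,1,0,0,0, -0.5,0.03,1,0,0,0, -0.5,0.03,1,0,0,0]'
python3 -m inch '[0,0,0.5,0,0,0, 0,0,1,0,0,0, 0,0,1,0,0,0]'
python3 -m inch '[0,0,0.5,0,0,0, 0,0,1,0,0,0, 0,0,1,0,0,0]'
python3 -m inch '[0,0,0.3,0,0,0, 0,0,0.47,0,0,0, 0,0,0.47,0,0,0, 0,0,0.47,0,0,0]'
python3 plan.py 0 -157 47 90;python3 plan.py 0 -94 47 90
```

```text
[ 0.452  -0.2519  0.047 ] (array([-0.513,  0.027,  3.468]), array([-0.   , -0.001,  0.002]))
time: 4.83
position: [0.4506, -0.2522, 0.2423]
tool_rot: [0.828, 0.561, -0.001, -0.003]
ft_force: [0.2, 0.2, 1.2]
grip_width: 0.0003
grip_force: 0.0
time: 5.08
position: [0.4496, -0.2502, 0.1599]
tool_rot: [0.828, 0.561, -0.001, -0.006]
ft_force: [-0.8, 0.9, -0.6]
grip_width: 0.0005
grip_force: 0.0
time: 5.33
position: [0.4499, -0.2508, 0.0798]
tool_rot: [0.828, 0.561, -0.001, -0.006]
ft_force: [-1.1, 1.2, -0.7]
grip_width: 0.0006
grip_force: 0.0
time: 5.67
position: [0.4535, -0.2541, 0.0498]
tool_rot: [0.828, 0.561, 0.001, 0.002]
ft_force: [0.5, -0.4, 0.5]
grip_width: 0.0001
grip_force: 0.0
[ 0.452  -0.2519  0.047 ] (array([ 0.019, -0.028,  0.035]), array([ 0.002,  0.001, -0.   ]))
[ 0.4753 -0.1933  0.047 ] (array([ 0.807, -0.028,  0.034]), array([ 0.002,  0.001, -0.   ]))
```

Push slowly; contact should come after about 20 mm and the stop after about 65 mm.

```bash
python3 -m inch '[0.08,-0.03,0,0,0,0, 0.16,-0.03,0,0,0,0, 0.22,-0.03,0,0,0,0, 0.27,-0.03,0,0,0,0, 0.32,-0.03,0,0,0,0, 0.37,-0.03,0,0,0,0, 0.42,-0.03,0,0,0,0, 0.47,-0.03,0,0,0,0, 0.52,-0.03,0,0,0,0, 0.57,-0.03,0,0,0,0, 0.62,-0.03,0,0,0,0, 0.67,-0.03,0,0,0,0, 0.71,-0.03,0,0,0,0, 0.75,-0.03,0,0,0,0, 0.75,-0.03,0,0,0,0]'
python3 -m inch '[0.02,0,0,0,0,0, 0.04,0,0,0,0,0, 0.06,0,0,0,0,0, 0.06,0,0,0,0,0]'
python3 plan.py 0 -94 47 90
```

```text
time: 6.92
position: [0.4734, -0.198, 0.0481]
tool_rot: [0.827, 0.561, 0.0, 0.002]
ft_force: [-0.2, -3.8, 4.0]
grip_width: 0.0006
grip_force: 2.2
time: 7.25
position: [0.4746, -0.1943, 0.0479]
tool_rot: [0.827, 0.562, -0.0, 0.002]
ft_force: [-3.7, -7.0, 5.4]
grip_width: 0.0002
grip_force: 4.3
[ 0.4753 -0.1933  0.047 ] (array([0.014, 0.003, 0.012]), array([0.002, 0.002, 0.   ]))
```

```bash
python3 -m inch '[0.015,0,0,0,0,0, 0.03,0,0,0,0,0, 0.03,0,0,0,0,0]'
python3 -m inch '[0.015,0,0,0,0,0, 0.03,0,0,0,0,0, 0.03,0,0,0,0,0, 0.03,0,0,0,0,0]'
python3 plan.py 0 -94 47 90
```

```text
time: 7.5
position: [0.4748, -0.194, 0.048]
tool_rot: [0.827, 0.562, -0.001, 0.003]
ft_force: [-8.5, -15.6, 6.0]
grip_width: 0.0008
grip_force: 8.9
time: 7.83
position: [0.4752, -0.1937, 0.048]
tool_rot: [0.827, 0.563, -0.002, 0.004]
ft_force: [-12.4, -23.4, 5.4]
grip_width: 0.0004
grip_force: 13.2
[ 0.4753 -0.1933  0.047 ] (array([ 0.004, -0.   ,  0.013]), array([0.002, 0.005, 0.002]))
```

The tube is against the stop: motion stalled at 26 N at the predicted y. Next: back off, rise, and look at the lever from above.

```bash
python3 -m inch '[-0.2,0,0,0,0,0, -0.4,0,0,0,0,0, -0.4,0,-0.4,0,0,0, -0.4,0,-0.8,0,0,0, -0.4,0,-1,0,0,0]' 87
python3 -m inch '[0,0,-0.5,0,0,0, 0,0,-1,0,0,0, 0,0,-1,0,0,0]'
python3 -m inch '[0,0,-0.5,0,0,0, 0,0,-1,0,0,0, 0,0,-1,0,0,0]'
python3 -m inch '[0.3,0,-0.4,0,0,0, 0.65,0,-0.5,0,0,0, 0.65,0,-0.5,0,0,0, 0.65,0,-0.5,0,0,0, 0.65,0,-0.5,0,0,0]'
python3 - <<'E'
from plan import *
im=snap("wrist","w1.png");print(get_obs()["position"])
print([proj("wrist",F(p)).round(0) for p in[(0,0,200),(0,0,175),(0,0,130),(0,0,98),(-22,-20,98),(90,-20,98),(0,85,50)]])
r=cut_out("wrist","lever");print([(d["conf"],d["bbox"]) for d in r])
cv2.imwrite("pics/w1b.png",cv2.resize(im[:240,200:520,::-1],(800,600),interpolation=cv2.INTER_CUBIC))
E
```

```text
time: 8.25
position: [0.464, -0.2177, 0.129]
tool_rot: [0.828, 0.561, 0.001, 0.0]
ft_force: [0.3, 0.1, -0.0]
grip_width: 0.0256
grip_force: 0.0
time: 8.5
position: [0.467, -0.2193, 0.2135]
tool_rot: [0.828, 0.561, 0.002, 0.006]
ft_force: [0.4, -0.5, 0.2]
grip_width: 0.0461
grip_force: 0.0
time: 8.75
position: [0.4669, -0.2192, 0.2935]
tool_rot: [0.828, 0.561, 0.003, 0.006]
ft_force: [0.7, -1.5, 0.7]
grip_width: 0.0659
grip_force: 0.0
time: 9.17
position: [0.4822, -0.1688, 0.3259]
tool_rot: [0.828, 0.561, -0.001, -0.001]
ft_force: [-0.5, 0.5, -0.3]
grip_width: 0.0865
grip_force: 0.0
[ 0.48207007 -0.16916787  0.32570136]
[array([[321., 140.]]), array([[321., 138.]]), array([[321., 137.]]), array([[320., 136.]]), array([[297., 158.]]), array([[417., 158.]]), array([[320.,  44.]])]
[(0.76, [312.0, 124.3, 331.6, 146.0])]
```

View pics/w1b.png

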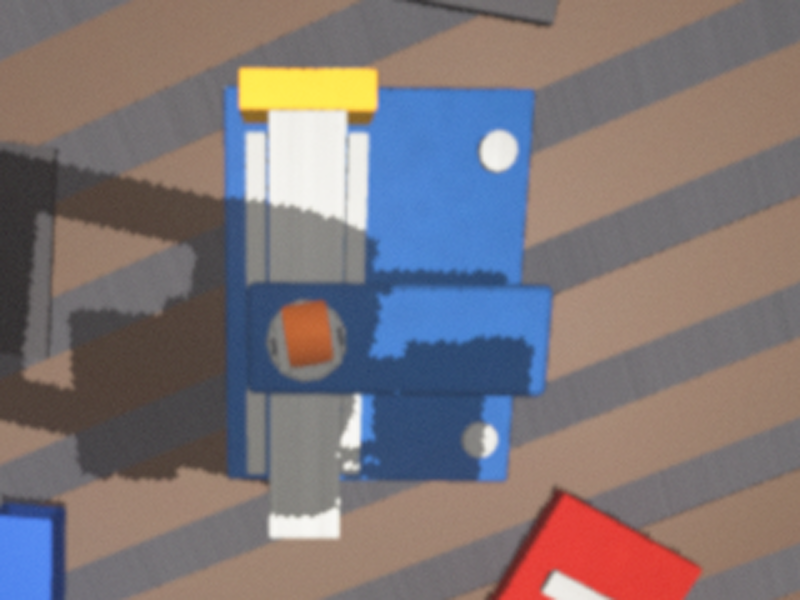

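The tube end (zoom row 112) meets the yellow stop. The lever is a 43x60 px rectangle at zoom (308,333), long side tilted about 7° from the channel direction. So its fold axis is at about 97° and about 1.69 rad remain to snug. I shift the fixture estimate by +1.7/+1 mm.

```bash
echo "[0.512,-0.1057,-0.3785]">fx.json
python3 plan.py 0 1 325 96.6
python3 -m inch '[0.4,0,0,0,0,-0.073, 0.8,0.03,0,0,0,-0.073, 0.86,0.03,0,0,0,-0.073, 0.86,0.03,0,0,0,-0.073, 0.86,0.03,0,0,0,-0.073, 0.86,0.03,0,0,0,-0.073]' 60
python3 plan.py 0 1 176 96.6
```

```text
[ 0.5124 -0.1048  0.325 ] (array([0.891, 0.052, 0.009]), array([-0.002, -0.   , -0.074]))
time: 9.77
position: [0.5101, -0.1074, 0.3265]
tool_rot: [0.795, 0.607, -0.001, -0.0]
ft_force: [-0.1, 0.4, 0.0]
grip_width: 0.0613
grip_force: 0.0
[ 0.5124 -0.1048  0.176 ] (array([0.04 , 0.021, 1.881]), array([-0.001,  0.   , -0.002]))
```

```bash
python3 -m inch '[0.04,0.02,0.4,0,0,0, 0.04,0.02,0.8,0,0,0, 0.04,0.02,1,0,0,0, 0.04,0.02,1,0,0,0]' 50
python3 -m inch '[0,0,0.3,0,0,0, 0,0,0.6,0,0,0, 0,0,0.88,0,0,0, 0,0,0.88,0,0,0, 0,0,0.88,0,0,0]'
python3 plan.py 0 1 176 96.6
python3 - <<'E'
from plan import *
im=snap("side","s1.png");cv2.imwrite("pics/s1b.png",cv2.resize(im[150:270,260:420,::-1],(640,480),interpolation=cv2.INTER_CUBIC))
E
```

```text
time: 10.1
position: [0.51, -0.1038, 0.2432]
tool_rot: [0.795, 0.607, -0.002, -0.004]
ft_force: [-0.3, -0.5, 0.5]
grip_width: 0.0507
grip_force: 0.0
time: 10.52
position: [0.5129, -0.1044, 0.1768]
tool_rot: [0.795, 0.607, -0.0, -0.0]
ft_force: [0.6, -0.4, -0.1]
grip_width: 0.0499
grip_force: 0.0
[ 0.5124 -0.1048  0.176 ] (array([-0.006, -0.005,  0.01 ]), array([-0.001,  0.   , -0.002]))
```

View pics/s1b.png

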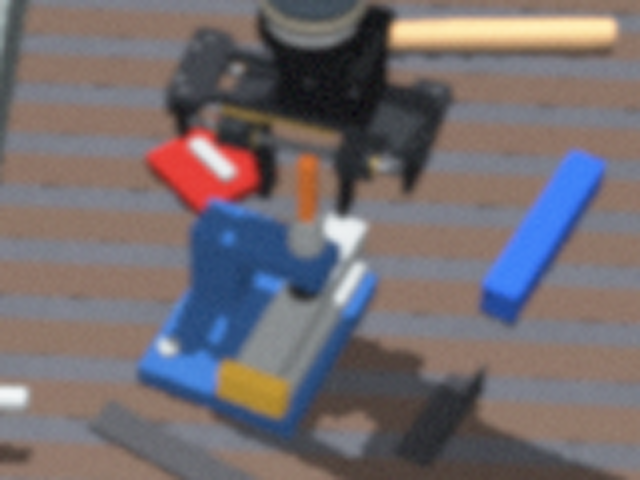

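The orange lever at (308,185) stands between the two fingers, centred. Close on it.

```bash
python3 -m inch '[0,0,0,0,0,0, 0,0,0,0,0,0, 0,0,0,0,0,0, 0,0,0,0,0,0, 0,0,0,0,0,0, 0,0,0,0,0,0, 0,0,0,0,0,0, 0,0,0,0,0,0, 0,0,0,0,0,0]' 0 20
python3 -m inch '[0,0,0,0,0,0, 0,0,0,0,0,0]' 0 45; python3 -c "
from rig import *;print(get_obs()['moment'])"
```

```text
time: 11.32
position: [0.5124, -0.1034, 0.1767]
tool_rot: [0.794, 0.608, -0.0, -0.001]
ft_force: [-2.6, 0.0, 2.9]
grip_width: 0.0114
grip_force: 20.0
time: 11.48
position: [0.5125, -0.1034, 0.1766]
tool_rot: [0.794, 0.608, -0.0, -0.001]
ft_force: [-2.3, 0.7, 4.5]
grip_width: 0.0115
grip_force: 45.0
[0.04662419 0.62187576 0.03698294]
```

```bash
python3 -m inch '[0,0,0.002,0,0,0.04, 0,0,0.004,0,0,0.08, 0,0,0.005,0,0,0.13, 0,0,0.007,0,0,0.18, 0,0,0.009,0,0,0.23, 0,0,0.011,0,0,0.28, 0,0,0.013,0,0,0.33, 0,0,0.015,0,0,0.38, 0,0,0.017,0,0,0.43, 0,0,0.019,0,0,0.48, 0,0,0.021,0,0,0.52, 0,0,0.022,0,0,0.55, 0,0,0.022,0,0,0.55, 0,0,0.022,0,0,0.55]'
python3 plan.py 0 1 174 0; python3 -c "
from rig import *;o=get_obs();print(o['moment'],o['q'])"
```

```text
time: 12.65
position: [0.5137, -0.1044, 0.1749]
tool_rot: [0.976, 0.22, 0.001, 0.001]
ft_force: [-0.9, -2.6, 1.4]
grip_width: 0.0118
grip_force: 45.0
[ 0.5124 -0.1048  0.174 ] (array([-0.017, -0.003,  0.012]), array([ 0.001, -0.001,  0.523]))
[-0.5887551   0.24726248 -0.08191437] [-4.13467349e-01  4.91732729e-01  1.75522633e+00 -1.10441632e-03
  8.92423930e-01  7.14792595e-01]
```

```bash
python3 -m inch '[0,0,0.002,0,0,0.04, 0,0,0.004,0,0,0.08, 0,0,0.005,0,0,0.13, 0,0,0.007,0,0,0.18, 0,0,0.009,0,0,0.23, 0,0,0.011,0,0,0.28, 0,0,0.013,0,0,0.33, 0,0,0.015,0,0,0.38, 0,0,0.017,0,0,0.42, 0,0,0.019,0,0,0.46, 0,0,0.02,0,0,0.49, 0,0,0.02,0,0,0.49, 0,0,0.02,0,0,0.49]'
python3 plan.py 0 1 174 0; python3 -c "
from rig import *;o=get_obs();print(o['moment'])"
python3 -m inch '[0,0,0,0,0,0.02, 0,0,0.002,0,0,0.04, 0,0,0.002,0,0,0.04, 0,0,0.002,0,0,0.04]'
python3 plan.py 0 1 174 0; python3 -c "
from rig import *;o=get_obs();print(o['moment'])"
```

```text
time: 13.73
position: [0.5138, -0.1059, 0.1736]
tool_rot: [0.987, -0.162, 0.001, 0.002]
ft_force: [-1.6, -7.2, 3.1]
grip_width: 0.0118
grip_force: 45.0
[ 0.5124 -0.1048  0.174 ] (array([-0.021, -0.007, -0.005]), array([ 0.002, -0.002,  0.034]))
[-1.39055295  0.60229087  0.06242853]
time: 14.07
position: [0.5137, -0.106, 0.1736]
tool_rot: [0.981, -0.193, 0.001, 0.002]
ft_force: [-2.3, -6.4, 2.5]
grip_width: 0.0112
grip_force: 45.0
[ 0.5124 -0.1048  0.174 ] (array([-0.022, -0.008, -0.005]), array([ 0.003, -0.002, -0.006]))
[-1.44448463  0.65197999  0.05169841]
```

```bash
for i in 1; do python3 -m inch '[0,0,0.001,0,0,0.02, 0,0,0.002,0,0,0.04, 0,0,0.002,0,0,0.04, 0,0,0.002,0,0,0.04]' | grep -E "rot|force"; done
python3 -c "
from rig import *;o=get_obs();print(o['moment'],o['joint_torque'][5])"
python3 -m inch '[0,0,0.001,0,0,0.02, 0,0,0.002,0,0,0.04, 0,0,0.002,0,0,0.04, 0,0,0.002,0,0,0.04]' | grep -E "rot|force"
python3 - <<'E'
from plan import *
o=get_obs();print(o['moment'],o['joint_torque'][5],plan(F((0,1,174)),np.degrees(FX[2])))
im=snap("wrist","w2.png");print(proj("wrist",F((0,0,124))),proj("wrist",F((0,0,200))))
cv2.imwrite("pics/w2b.png",im[:,:,::-1])
E
```

```text
tool_rot: [0.975, -0.222, 0.001, 0.003]
ft_force: [-0.9, -6.4, 4.1]
grip_force: 45.0
[-1.43156171  0.7137027   0.52105421] 0.5650509707629681
tool_rot: [0.968, -0.252, 0.002, 0.003]
ft_force: [-2.3, -6.0, 4.5]
grip_force: 45.0
[-1.38548245  0.66098624  0.88434904] 0.9677662700414658 (array([-0.025, -0.007, -0.006]), array([ 0.003, -0.003, -0.083]))
[[318.07978959 283.14986377]] [[319.73658823 369.03510213]]
```

View pics/w2b.png

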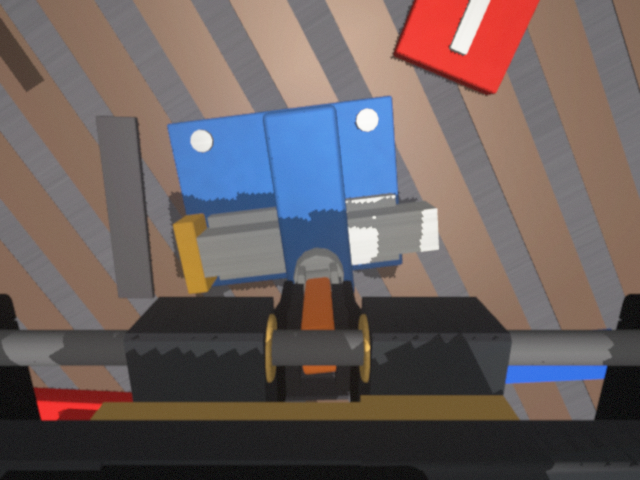

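The moment jumped from 0.05 to 0.88 N m over two 3.6° steps, at the predicted snug angle, so the screw is on its stop. The picture agrees: lever at (318,320) in line with the clamp arm, tube at the stop (205,255). Release, rise and go behind the lever.

```bash
python3 -m inch '[0,0,0,0,0,0, 0,0,0,0,0,0, 0,0,0,0,0,0, 0,0,0,0,0,0]' 50 20
python3 -m inch '[0,0,-0.3,0,0,0, 0,0,-0.6,0,0,0, 0,0,-1,0,0,0, 0,0,-1,0,0,0]'
python3 -m inch '[-0.3,0,0,0,0,-0.083, -0.53,0,0,0,0,-0.083, -0.53,0,0,0,0,-0.083, -0.53,0,0,0,0,-0.083, -0.53,0,0,0,0,-0.083, -0.53,0,0,0,0,-0.083, -0.53,0,0,0,0,-0.083, -0.53,0,0,0,0,-0.083]' 0
python3 plan.py -36 1 196 0
python3 - <<'E'
from plan import *
im=snap("wrist","w3.png");print(proj("wrist",F((0,0,130))),proj("wrist",F((0,0,200))))
cv2.imwrite("pics/w3b.png",im[100:400,120:520,::-1])
E
```

```text
time: 15.12
position: [0.5127, -0.103, 0.1723]
tool_rot: [0.967, -0.255, -0.0, -0.001]
ft_force: [-0.3, -0.3, 0.0]
grip_width: 0.0316
grip_force: 0.0
time: 15.45
position: [0.5162, -0.1043, 0.2577]
tool_rot: [0.967, -0.255, 0.005, 0.0]
ft_force: [1.3, -0.7, 0.4]
grip_width: 0.0486
grip_force: 0.0
time: 16.12
position: [0.4767, -0.0831, 0.2525]
tool_rot: [0.981, -0.192, 0.0, 0.0]
ft_force: [-0.0, 0.3, 0.2]
grip_width: 0.0056
grip_force: 0.0
[ 0.4789 -0.0915  0.196 ] (array([0.065, 0.087, 0.707]), array([-0.   , -0.   , -0.005]))
[[328.92974888 181.80074977]] [[333.02020127 201.05342372]]
```

View pics/w3b.png

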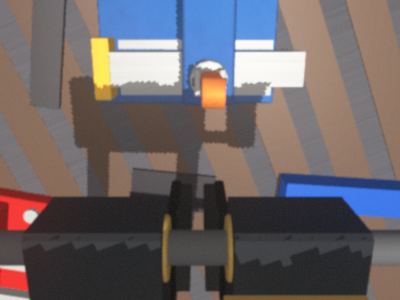

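The lever (333,192) is square with the arm and the head at (328,176) matches the prediction, so the screw is snug. Go down behind it and fold along the arc.

```bash
python3 -m inch '[0.06,0.09,0,0,0,0, 0.06,0.09,0.35,0,0,0, 0.06,0.09,0.7,0,0,0, 0.06,0.09,0.7,0,0,0, 0.06,0.09,0.7,0,0,0]' 0 40
python3 plan.py -17 1 196 0
python3 -m inch '[0.08,0,0,0,0,0, 0.16,0,0,0,0,0, 0.22,0,0,0,0,0, 0.28,0,0,0,0,0, 0.34,0,0.005,0,0,0, 0.4,0,0.01,0,0,0, 0.46,0,0.02,0,0,0, 0.52,0,0.03,0,0,0, 0.58,0,0.05,0,0,0, 0.64,0,0.08,0,0,0, 0.7,0,0.12,0,0,0, 0.76,0,0.17,0,0,0, 0.81,0,0.22,0,0,0, 0.81,0,0.22,0,0,0]'
python3 plan.py 37 1 167 0;python3 plan.py 40.5 1 154 0
```

```text
time: 16.58
position: [0.4771, -0.0913, 0.1958]
tool_rot: [0.981, -0.192, -0.002, -0.0]
ft_force: [-0.5, -0.2, 1.1]
grip_width: 0.0001
grip_force: 0.0
[ 0.4966 -0.0985  0.196 ] (array([ 0.259, -0.008, -0.003]), array([-0.   ,  0.002, -0.005]))
time: 17.75
position: [0.5389, -0.116, 0.1782]
tool_rot: [0.981, -0.192, 0.0, 0.0]
ft_force: [-0.9, -0.2, 2.1]
grip_width: 0.0004
grip_force: 1.2
[ 0.5468 -0.1184  0.167 ] (array([ 0.102, -0.008,  0.141]), array([-0.   , -0.001, -0.005]))
[ 0.55   -0.1197  0.154 ] (array([ 0.146, -0.009,  0.303]), array([-0.   , -0.001, -0.005]))
```

```bash
python3 -m inch '[0.04,0,0.05,0,0,0, 0.08,0,0.1,0,0,0, 0.1,0,0.14,0,0,0, 0.12,0,0.18,0,0,0, 0.13,0,0.22,0,0,0, 0.14,0,0.26,0,0,0, 0.15,0,0.3,0,0,0, 0.15,0,0.3,0,0,0, 0.15,0,0.3,0,0,0]'
python3 -m inch '[0,0,0.015,0,0,0, 0,0,0.03,0,0,0, 0,0,0.03,0,0,0, 0,0,0.03,0,0,0]'
python3 plan.py 40.5 1 154 0
```

```text
time: 18.5
position: [0.549, -0.1201, 0.1547]
tool_rot: [0.981, -0.192, -0.0, -0.0]
ft_force: [0.6, 0.4, 0.1]
grip_width: 0.0004
grip_force: 0.3
time: 18.83
position: [0.5496, -0.1202, 0.1541]
tool_rot: [0.981, -0.192, 0.001, 0.0]
ft_force: [-2.7, 0.4, 11.0]
grip_width: 0.0005
grip_force: 5.1
[ 0.55   -0.1197  0.154 ] (array([ 0.003, -0.008,  0.002]), array([ 0.   , -0.001, -0.005]))
```

```bash
python3 -m inch '[0,0,0.015,0,0,0, 0,0,0.025,0,0,0, 0,0,0.025,0,0,0]'
python3 -m inch '[0,0,-0.3,0,0,0, 0,0,-0.7,0,0,0, 0,0,-1,0,0,0, 0,0,-1,0,0,0]'
python3 -m inch '[-0.3,0,-0.4,0,0,0, -0.7,0,-0.8,0,0,0, -1,0,-0.9,0,0,0, -1,0,-0.9,0,0,0, -1,0,-0.9,0,0,0, -1,0,-0.9,0,0,0]'
python3 - <<'E'
from plan import *
a=snap("wrist","w4.png");b=snap("side","s4.png")
c=np.zeros((400,800,3),np.uint8);c[:,:400]=a[0:400,120:520,::-1];c[:,400:]=cv2.resize(b[175:265,290:380,::-1],(400,400),interpolation=cv2.INTER_CUBIC);cv2.imwrite("pics/end.png",c)
print(proj("wrist",F((76,0,132))),proj("side",F((76,0,132))))
E
```

```text
time: 19.08
position: [0.5501, -0.1205, 0.1536]
tool_rot: [0.981, -0.192, 0.002, 0.0]
ft_force: [-3.5, 1.7, 19.5]
grip_width: 0.0006
grip_force: 9.3
time: 19.42
position: [0.5525, -0.1213, 0.2357]
tool_rot: [0.981, -0.192, 0.006, 0.001]
ft_force: [0.4, 0.6, -0.3]
grip_width: 0.0003
grip_force: 0.0
time: 19.92
position: [0.4752, -0.0901, 0.3022]
tool_rot: [0.981, -0.192, 0.0, 0.0]
ft_force: [0.7, 0.1, 0.6]
grip_width: 0.0009
grip_force: 0.0
[[317.51750347  72.31428329]] [[312.28388631 197.20182537]]
```

View pics/end.png

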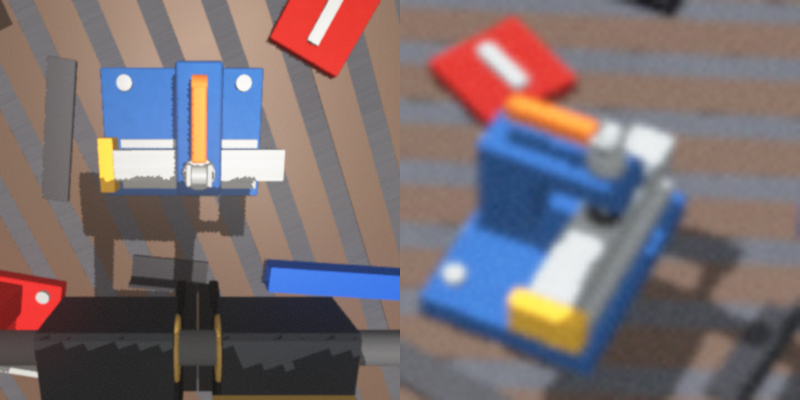

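The orange lever lies level along the arm, from (199,165) to its end at (200,75), which matches the predicted closed end. The tube is against the yellow stop at (115,165), the bystanders are in place, and the arm is clear. Handing in.

```bash
python3 -c "
from rig import *;print(hand_in())"
```

```text
the job is handed in; nothing more can be done
None
```

I've handed in the job at about 20 s on the robot's clock: the tube is against the stop, the clamp is screwed down snug, the orange lever is folded closed, and the robot is clear of everything. I haven't seen the judge's verdict.

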